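# Check two articulator hinges by feel and shut the stiff one

## Robot

A 6-joint arm with a two-finger parallel gripper is mounted at the origin on the work surface. World frame = base frame: x ahead of the robot, y to its left, z up, the work surface at z = 0. Lengths are in m, angles in rad, forces in N, time in s.
With the tool pointing down it reaches from about 0.375 to 0.9 m from the base axis. Payload 3.1 kg.
Tool frame: the origin (TCP) lies at the very end of the fingers, on their centre line; the grasp point (between the pads) lies 19 mm behind it; z points along the fingers, y is the line along which they close (so a half turn about z gives the same grasp; the last joint's range is limited). The gripper opens to 85 mm and grips with 20 to 120 N. Pads are 22 mm wide; open, the fingers measure 114 mm over their backs; the gripper's body (76 mm by 85 mm) begins 54 mm behind the grasp point. The pads swing forward as they close: fully open they stand 13 mm farther back than shut.
Start: joints at [-0.178, 0.527, 1.433, -0, 1.181, -0.178], TCP at [0.625, 0, 0.231] pointing down, gripper open.
Joint ranges: [-3.08, 3.08], [-0.75, 2.2], [0.22, 2.44], [-1.43, 4.57], [0, 2.65], [-2.85, 2.85]. Speed limits (rad/s): [2.79, 2.79, 3.14, 3.14, 3.14, 3.14].

## Interface

Orientations are given as a unit quaternion [w, x, y, z].
In Python, from rig import readout, vision, job gives the robot as it stands.
- The arm moves only by the tool apply_moves, never from a script. Its arguments are lists of equal length, an entry for each row: "jaw": the opening, from 0 (shut) to 1 (fully open); "xyz": the shift along the world's x, y, z in fractions of the full range, 1 being 400 mm, a list of three; "angular": the turn, a rotation vector about the world's x, y, z in normalised numbers (1 is 2 rad), a list of three. In form: {"jaw": [jaw, ...], "xyz": [[dx, dy, dz], ...], "angular": [[rx, ry, rz], ...]}. A call has 1 to 5 rows; each row is the pose to reach, as a shift and turn from the pose commanded when the call began; what a row does not reach only later rows make up. A row lasts 1/8 s, in which the tool goes at most 62.5 mm and 10.7 degrees, less where a joint would pass 70% of its speed; a pose out of reach is approached as far as the arm can. A shift or turn number past 1, either way, is cut back to 1. A call with a gripper value outside its range is refused whole. The fingers move at their own pace and stop on an object; "force" is the grip in N (left out, the last holds). Time passes only in rows, so rows that repeat a pose let the fingers close. It gives the time, the measured TCP pose, the force, the opening and the grip force at its end, in the units of the state.
- readout.read_state(): the state, without advancing time (a new reading comes with each control period).
- vision.snapshot(name): name is "scene" or "side" or "wrist"; returns (picture, depth): 384x512x3 uint8, blue, green, red; 384x512 float32, m along the optical axis (not along the pixel's ray), 0 where there is no reading.
- vision.calibration(name): a dict with "fx", "fy", "cx", "cy" (pixels), "world_from_camera" (4x4, takes a point from camera to world coordinates). Camera axes: x right, y down, z forward; pixel columns grow to the right and rows downward; lengths in m; the calibration is good to about 2 mm. A picture is of the moment at which its call begins: read the wrist's pose just before it. calibration takes no time and is no camera call; for the wrist camera it gives the pose at the moment of the call.
- job.sign_off(): hands the job in; it is judged then, once.
Trained networks look in the newest picture that a camera, given by its name, has taken for a name from the list of things; names that differ only in an ending like _2 or _b are one class to them, and where a whole thing is asked for, a point or a joint stands for the part that bears it (a point fixed in the world has none). Each returns a list of dicts, best first, with "p" (0 to 1); they miss things now and then, are a little off and sometimes report something else, mostly with a low value. They report only what shows in the picture. A call takes as long as a camera call.
- vision.boxes_of(target, camera): "position" ([column, row] in pixels, amid what is visible of it).
- vision.trace(target, camera): "pixels" (384x512 bool, what is visible of it) and "position" ([column, row] in pixels, amid what is visible of it).
The state is a dict: "time": time; "joints": joint angles; "qvel": joint speeds; "tau": joint torques, N m; "tool_pos": TCP position; "ee_rot": TCP orientation; "contact_force": force on the tool from outside, world axes, zero at the start; "wrist_torque": the same for the moment, N m; "finger_gap": finger opening in m; "grasp_force": force on a finger pad.
Only numpy, scipy, OpenCV 4.12 (cv2) and the standard library are available. Lean on these libraries where they do the work, as an engineer would, in place of code of your own. Each camera call takes 0.05 s, during which the arm holds its last target. There are 200 camera calls.

## Task

Before casts are mounted, check the hinges of the two articulators on the bench: take each upper arm lightly by the nose and swing it slowly up and over to its back stop, feeling how it runs, so that both stand open. One hinge is tight: swing that arm fully shut again, its pin down on its table, and leave the free-running one standing open against its stop. Let the arms follow their own arc: do not pull the condyles off their seats, throw an arm or let it drop, and leave the other things on the bench alone.

Things in the scene. Friction and masses are not known exactly. Their poses are not given: they have to be found in the camera images.
- artic_1: one of two like articulators (bare aluminium frames), fixed to the bench. Base 150 mm long (x), 124 wide (y). Rear posts and dark hinge housings at x = +60, y = +-55 mm, tops 123 mm up. Incisal table: 28 mm steel disc at x = -50 mm, top 32 mm up. Origin: under the base's centre, on the bench. x runs from the front (pin end, robot side) to the rear hinge, y left, z up
- artic_1_hinge (a point): middle of the hinge axis of artic_1: 60 mm behind its origin, 105 mm above the bench; the axis lies along the articulator's y, and turning about +y opens the arm. Shut, the arm lies level at this height; a 54 mm round mounting plate hangs under the centre arm, 48 mm in front of the axis
- upper_1 (a joint): upper arm of artic_1: 0 shut (pin on table), grows as its nose is lifted up and over, 1.8 rad at the back stop. Own weight at the nose, shut: 1 to 1.7 N. Weight tips back past 1.6 rad; before that a free arm let go falls shut. In one arm of the two (not told) a tight bush drags both ways, hardest in mid swing: 3 to 5 N more at the nose. Over 120 N from both fingers together mars it
- upper_1_nose (a point): middle of the pin clamp at the nose of artic_1's upper arm, 110 mm from the hinge axis: a dark block 22 x 20 x 24 mm with a flat round 18 mm screw head on each side, 28 mm wide over both (along the articulator's y). The 7 mm incisal pin runs through it square to the arm: 73 mm down to the table, 28 mm up. From it a centre arm, 22 mm wide, runs back to the hinge. Free space all round
- condyle_1 (a joint): condyle carriage of artic_1, which carries the hinge: 0 with both condyles home on their seats in the housings, grows as the upper arm is pulled forward (towards the pin end) off the seats. A spring holds it home: it starts to move at 14 N of forward pull and yields 1 mm for each further 1 N; travel 6 mm. Backward and vertical it is rigid
- artic_2: one of two like articulators (bare aluminium frames), fixed to the bench. Base 150 mm long (x), 124 wide (y). Rear posts and dark hinge housings at x = +60, y = +-55 mm, tops 123 mm up. Incisal table: 28 mm steel disc at x = -50 mm, top 32 mm up. Origin: under the base's centre, on the bench. x runs from the front (pin end, robot side) to the rear hinge, y left, z up
- artic_2_hinge (a point): middle of the hinge axis of artic_2: 60 mm behind its origin, 105 mm above the bench; the axis lies along the articulator's y, and turning about +y opens the arm. Shut, the arm lies level at this height; a 54 mm round mounting plate hangs under the centre arm, 48 mm in front of the axis
- upper_2 (a joint): upper arm of artic_2: 0 shut (pin on table), grows as its nose is lifted up and over, 1.8 rad at the back stop. Own weight at the nose, shut: 1 to 1.7 N. Weight tips back past 1.6 rad; before that a free arm let go falls shut. In one arm of the two (not told) a tight bush drags both ways, hardest in mid swing: 3 to 5 N more at the nose. Over 120 N from both fingers together mars it
- upper_2_nose (a point): middle of the pin clamp at the nose of artic_2's upper arm, 110 mm from the hinge axis: a dark block 22 x 20 x 24 mm with a flat round 18 mm screw head on each side, 28 mm wide over both (along the articulator's y). The 7 mm incisal pin runs through it square to the arm: 73 mm down to the table, 28 mm up. From it a centre arm, 22 mm wide, runs back to the hinge. Free space all round
- condyle_2 (a joint): condyle carriage of artic_2, which carries the hinge: 0 with both condyles home on their seats in the housings, grows as the upper arm is pulled forward (towards the pin end) off the seats. A spring holds it home: it starts to move at 14 N of forward pull and yields 1 mm for each further 1 N; travel 6 mm. Backward and vertical it is rigid
- cast: loose plaster dental cast, about 60 x 62 mm and 36 mm high, standing beside the work; origin at its underside; to be left alone
- bur_block: loose green plastic block, 50 x 90 x 22 mm, full of upright burs (48 mm high with them); origin at its underside; to be left alone
- wax_knife: loose steel wax knife, 170 mm long, 10 mm thick, lying on the bench; origin at its underside; to be left alone

How it is judged:
On the way:
1. both upper arms have been swung over and stand open at their back stops (value of joint each of upper_1, upper_2 above 1.65 rad), for 0.2 s.
At the end, for the whole second after the job is handed in: The stiff arm (the one whose axle bears hard on its tight bush, which shows as a standing contact force on that arm; the free arm has none) is fully shut, within 0.04 rad; the free-running arm stands open at its back stop, beyond 1.65 of 1.8 rad; both are at rest (((contact force between upper_1 and anything else above 1 N and contact force between upper_2 and anything else below 0.3 N and value of joint upper_1 below 0.04 rad and value of joint upper_2 above 1.65 rad) or (contact force between upper_2 and anything else above 1 N and contact force between upper_1 and anything else below 0.3 N and value of joint upper_2 below 0.04 rad and value of joint upper_1 above 1.65 rad)) and angular speed of each of upper_1, upper_2 below 0.1 rad/s); the robot touches nothing.
It fails at once if an arm is squeezed or pushed with more than 120 N by the fingers, both together (contact force between any of upper_1, upper_2 and the fingers above 120 N).
It fails at once if a condyle is pulled more than 2.5 mm off its seat (value of joint any of condyle_1, condyle_2 above 0.0025 m).
It fails at once if an arm is thrown or dropped (turns faster than 2.5 rad/s) (angular speed of any of upper_1, upper_2 above 2.5 rad/s).
It fails at once if the cast, the bur block or the wax knife is shifted by more than 15 mm (distance of any of cast, bur_block, wax_knife from where it was at the start of the episode above 0.015 m).
It also fails if it takes over 67 s, if anything falls off the work surface, if the arm or the gripper's body presses on something with over 40 N, if the wrist force passes 120 N, or if a joint passes its speed limit or range.

## Working session

There is one attempt and no reset: what is moved stays moved. The work goes in short steps, Python scripts to look and compute and a tool call to move; the robot and the scene stay as the last step left them, time stands still between calls to the robot, and variables do not carry over. Pictures are saved under pics/ and viewed, at most 10 in all, crops included, and the job is handed in when it is done.

Besides the shell and the picture viewer there is one more tool, called after "Emit:" as name(argument=value, ...) on one line, values as JSON. apply_moves: Moves the arm, as the interface text tells. Its arguments: {"type":"object","properties":{"jaw":{"type":"array"},"xyz":{"type":"array"},"angular":{"type":"array"},"force":{"type":"number"}},"required":["jaw","xyz","angular"]}

```bash
mkdir -p pics
cat > h.py <<'E'
import numpy as np, cv2
from rig import readout, vision, job
def cloud(name):
    im,d=vision.snapshot(name); c=vision.calibration(name)
    v,u=np.mgrid[:384,:512]; P=np.stack([(u-c['cx'])/c['fx']*d,(v-c['cy'])/c['fy']*d,d],-1)
    T=np.array(c['world_from_camera']); W=P@T[:3,:3].T+T[:3,3]; W[d==0]=np.nan
    return im,W
E
python3 - <<'E'
from h import *
s=readout.read_state(); print(s['tool_pos'],s['ee_rot'],s['finger_gap'],s['time'])
ims=[]
for n in ['scene','side']:
    im,W=cloud(n); np.save(n+'.npy',W)
    print(n,np.array(vision.calibration(n)['world_from_camera'])[:3].round(2).tolist())
    for t in ['artic_1','upper_1_nose','upper_1','cast','bur_block','wax_knife']:
        for r in vision.trace(t,n):
            if r['p']<.3: continue
            w=W[r['pixels']]; print(t,round(r['p'],2),np.round(r['position']),np.nanmedian(w,0).round(3),np.nanpercentile(w,2,axis=0).round(3),np.nanpercentile(w,98,axis=0).round(3))
    ims.append(im)
cv2.imwrite('pics/a.png',cv2.resize(np.vstack(ims),(400*1,600)) if 0 else ims[0]); cv2.imwrite('pics/b.png',ims[1])
E
```

```text
[6.24293611e-01 1.46911358e-04 2.30344063e-01] [-8.66535288e-04  7.07107999e-01  7.07104768e-01 -6.11086655e-04] 0.08547509525122313 0.0
scene [[-0.31, 0.7, -0.64, 1.19], [0.95, 0.23, -0.21, 0.21], [0.01, -0.68, -0.74, 0.75]]
artic_1 0.97 [203. 174.] [ 0.586 -0.128  0.055] [ 0.477 -0.208  0.001] [ 0.63  -0.066  0.123]
artic_1 0.74 [314. 190.] [0.558 0.172 0.098] [0.435 0.112 0.001] [0.583 0.236 0.124]
upper_1_nose 0.97 [314. 179.] [0.531 0.17  0.11 ] [0.38  0.138 0.001] [0.575 0.213 0.123]
upper_1 0.87 [316. 181.] [0.535 0.17  0.11 ] [0.449 0.138 0.097] [0.575 0.212 0.123]
cast 0.72 [394. 209.] [0.487 0.382 0.028] [0.446 0.349 0.002] [0.513 0.414 0.037]
bur_block 0.93 [139. 146.] [ 0.483 -0.38   0.021] [ 0.421 -0.424  0.   ] [ 0.515 -0.339  0.047]
wax_knife 0.64 [216. 258.] [ 0.767 -0.014  0.008] [ 0.683 -0.029  0.005] [ 0.839 -0.002  0.012]
side [[0.87, -0.33, 0.36, 0.11], [-0.49, -0.58, 0.65, -0.89], [-0.0, -0.74, -0.67, 1.02]]
artic_1 0.84 [208. 188.] [0.518 0.163 0.025] [0.431 0.106 0.001] [0.575 0.255 0.125]
artic_1 0.77 [260. 242.] [ 0.55  -0.138  0.025] [ 0.462 -0.212 -0.   ] 
[... 233 characters left out ...]
0.509 0.166 0.11 ] [0.442 0.147 0.022] [0.568 0.251 0.125]
upper_1 0.91 [263. 228.] [ 0.552 -0.135  0.11 ] [ 0.483 -0.176 -0.   ] [ 0.612 -0.038  0.123]
upper_1 0.72 [209. 177.] [0.511 0.166 0.11 ] [0.442 0.146 0.   ] [0.57  0.316 0.125]
cast 0.73 [175. 166.] [0.472 0.374 0.027] [0.442 0.346 0.   ] [0.511 0.412 0.039]
bur_block 0.77 [281. 323.] [ 0.471 -0.389  0.022] [ 0.437 -0.43   0.005] [ 0.507 -0.346  0.049]
wax_knife 0.72 [283. 321.] [ 0.47  -0.389  0.022] [ 0.437 -0.429  0.006] [ 0.506 -0.346  0.049]
wax_knife 0.68 [303. 201.] [ 0.769 -0.017  0.009] [ 0.695 -0.027  0.004] [0.834 0.001 0.014]
wax_knife 0.64 [258. 242.] [ 0.55  -0.139  0.026] [ 0.463 -0.212  0.002] [ 0.616 -0.066  0.124]
```

View pics/a.png

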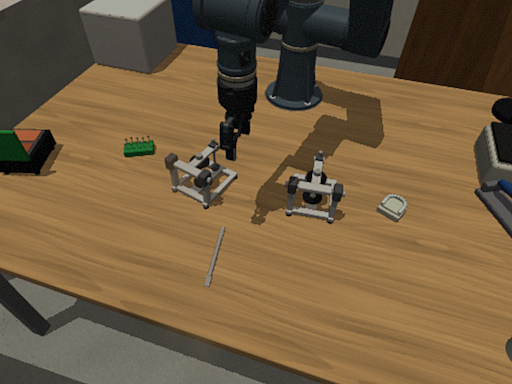

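View pics/b.png

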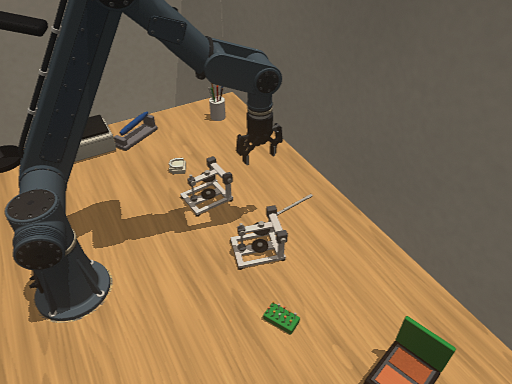

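The scene picture shows the articulators at about (203,174) and (314,190), noses towards the robot, with the bur block at (139,146), the cast at (394,207) and the knife at (216,258). The side picture agrees. Next I'll fit the articulator poses from the combined point cloud.

Run:
```python
from h import *
from scipy.optimize import least_squares
for name,c in [('A',(0.51,0.17)),('B',(0.55,-0.135))]:
  img=np.zeros((250,250,3),np.uint8)
  for n,ch in [('scene',0),('side',1)]:
    W=np.load(n+'.npy').reshape(-1,3); W=W[np.isfinite(W[:,0])]
    m=(abs(W[:,0]-c[0])<.125)&(abs(W[:,1]-c[1])<.125)&(W[:,2]>.004)&(W[:,2]<.16); Q=W[m]
    H=Q[(Q[:,2]>.117)&(Q[:,2]<.128)]
    k=cv2.kmeans(H[:,:2].astype(np.float32),2,None,(3,100,1e-6),5,cv2.KMEANS_PP_CENTERS)
    print(name,n,len(H),k[2].round(4).tolist(),np.bincount(k[1].ravel()), H[:,2].mean().round(4))
    p,q=sorted(k[2].tolist()); 
    L,R=(k[2] if k[2][0,1]>k[2][1,1] else k[2][::-1])
    d=L-R; yaw=np.arctan2(-d[0],d[1]); mid=(L+R)/2
    print('  sep',np.linalg.norm(d).round(4),'yaw',yaw.round(4),'mid',mid.round(4),'nose',(mid-.11*np.array([np.cos(yaw),np.sin(yaw)])).round(4))
    # local frame heights
    R2=np.array([[np.cos(yaw),-np.sin(yaw)],[np.sin(yaw),np.cos(yaw)]]); loc=(Q[:,:2]-mid)@R2
    a=(Q[:,2]>.095)&(loc[:,0]<-.03); print('  arm pts x pct',np.percentile(loc[a,0],[2,98]).round(4),'y pct',np.percentile(loc[a,1],[5,50,95]).round(4), 'hi z', np.sort(Q[a,2])[-3:].round(3))
    for i in Q[np.argsort(Q[:,2])]:
      r,cc=int((c[0]+.125-i[0])*1000),int((c[1]+.125-i[1])*1000); cv2.circle(img,(cc,r),1,(int(255*(ch==0)),int(i[2]*1700),int(255*(ch==1))),-1)
  cv2.imwrite(f'pics/{name}.png',cv2.resize(img,(400,400)))
cv2.imwrite('pics/AB.png',np.hstack([cv2.imread('pics/A.png'),cv2.imread('pics/B.png')]))
```

```text
A scene 254 [[0.5612000226974487, 0.2298000007867813], [0.5388000011444092, 0.14000000059604645]] [ 99 155] 0.1216
  sep 0.0926 yaw -0.244 mid [0.55   0.1849] nose [0.4433 0.2115]
  arm pts x pct [-0.0933 -0.0305] y pct [-0.0506 -0.0354 -0.004 ] hi z [0.133 0.133 0.133]
A side 124 [[0.5248000025749207, 0.20170000195503235], [0.5637000203132629, 0.11829999834299088]] [76 48] 0.1221
  sep 0.092 yaw 0.4367 mid [0.5443 0.16  ] nose [0.4446 0.1135]
  arm pts x pct [-0.0929 -0.0308] y pct [0.0079 0.0344 0.05  ] hi z [0.134 0.135 0.135]
B scene 219 [[0.5666999816894531, -0.17239999771118164], [0.6177999973297119, -0.09489999711513519]] [130  89] 0.1216
  sep 0.0928 yaw -0.583 mid [ 0.5923 -0.1336] nose [ 0.5005 -0.0731]
  arm pts x pct [-0.0983 -0.0305] y pct [-0.0468 -0.0303 -0.0036] hi z [0.134 0.134 0.134]
B side 186 [[0.5680000185966492, -0.11169999837875366], [0.5831999778747559, -0.20340000092983246]] [116  70] 0.1218
  sep 0.0929 yaw 0.1647 mid [ 0.5756 -0.1575] nose [ 0.4671 -0.1756]
  arm pts x pct [-0.0884 -0.0316] y pct [0.0079 0.0388 0.056 ] hi z [0.134 0.135 0.136]
```

View pics/AB.png

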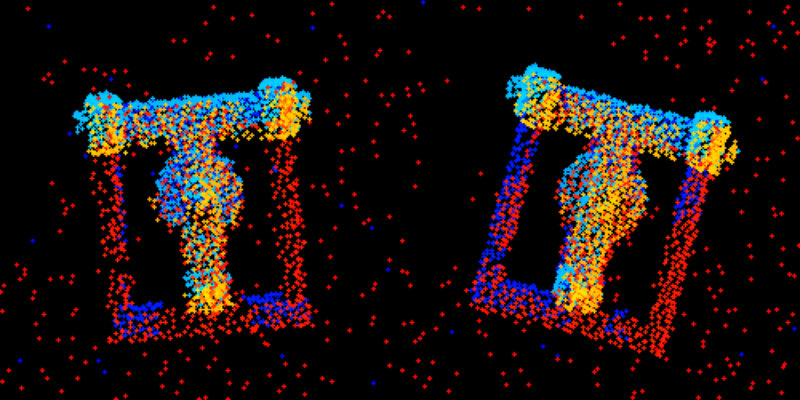

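The map shows both frames cleanly: A is yawed about +0.09, B about -0.27. I'll refine these with a footprint fit.

Run:
```python
from h import *
from scipy.optimize import minimize
C={n:np.load(n+'.npy').reshape(-1,3) for n in ['scene','side']}
def box(l,cx,cy,hx,hy): return np.linalg.norm(np.maximum(abs(l-[cx,cy])-[hx,hy],0),axis=1)
for name,p0 in [('A',(0.562,0.173,.094)),('B',(0.60,-.148,-.267))]:
  for n in [['scene'],['side'],['scene','side']]:
    Q=np.vstack([C[i] for i in n]); Q=Q[np.isfinite(Q[:,0])]
    def loc(p,Q): c,s=np.cos(p[2]),np.sin(p[2]); return (Q[:,:2]-p[:2])@np.array([[c,-s],[s,c]])
    l=loc(p0,Q); z=Q[:,2]
    k=(l[:,0]>-.15)&(l[:,0]<.05)&(abs(l[:,1])<.085)
    T=Q[k&(z>.112)&(z<.127)]; B=Q[k&(z>.006)&(z<.03)]
    lt=loc(p0,T); 
    cl=[T[(abs(lt[:,0])<.03)&(abs(lt[:,1]-y)<.03)&(T[:,2]>.119)] for y in(.055,-.055)]+[T[(lt[:,0]<-.09)]]
    m=[((np.percentile(loc(p0,c),3,axis=0)+np.percentile(loc(p0,c),97,axis=0))/2).round(4).tolist()+[len(c)] for c in cl]
    def cost(p):
      a=loc(p,T); d=np.minimum.reduce([box(a,0,.055,.013,.013),box(a,0,-.055,.013,.013),box(a,-.05,0,.06,.011),box(a,0,0,.008,.055),box(a,-.11,0,.011,.014)])
      b=loc(p,B); e=box(b,-.06,0,.075,.062)
      return np.minimum(d,.01).sum()+.0*e.sum()
    A=minimize(cost,p0,method='Nelder-Mead',options=dict(xatol=1e-5,fatol=1e-7,initial_simplex=[p0]+[np.array(p0)+v for v in np.diag([.006,.006,.05])]))
    p=A.x; b=loc(p,B)
    print(name,n,p.round(4),A.fun/len(T),'nose',(p[:2]-.11*np.array([np.cos(p[2]),np.sin(p[2])])).round(4)); print('   cl in p0',m,'base',np.percentile(b,[1,99],axis=0).round(4).tolist())
```

```text
A ['scene'] [0.5653 0.1754 0.0888] 0.00032979502919698903 nose [0.4557 0.1656]
   cl in p0 [[0.0026, 0.0567, 91], [0.0021, -0.0528, 84], [-0.1067, 0.0016, 56]] base [[-0.1353, -0.0609], [0.0132, 0.059]]
A ['side'] [0.5593 0.1722 0.08  ] 0.00017915845483383876 nose [0.4497 0.1634]
   cl in p0 [[-0.0016, 0.0564, 39], [-0.003, -0.053, 38], [-0.1105, 0.0028, 37]] base [[-0.1336, -0.0604], [0.0133, 0.0641]]
A ['scene', 'side'] [0.5637 0.1737 0.0885] 0.0004936151438555038 nose [0.4542 0.164 ]
   cl in p0 [[0.0011, 0.0566, 130], [0.0001, -0.0528, 122], [-0.1085, 0.0023, 93]] base [[-0.1374, -0.0604], [0.0143, 0.0626]]
B ['scene'] [ 0.6032 -0.148  -0.2578] 0.0002443743611063479 nose [ 0.4968 -0.1199]
   cl in p0 [[0.0028, 0.0546, 76], [0.0026, -0.0552, 69], [-0.1074, -0.0006, 52]] base [[-0.1349, -0.061], [0.0126, 0.0603]]
B ['side'] [ 0.5961 -0.1501 -0.2642] 0.000214902939595337 nose [ 0.4899 -0.1213]
   cl in p0 [[-0.0019, 0.0543, 55], [-0.0018, -0.0561, 59], [-0.1077, -0.0033, 54]] base [[-0.133, -0.0606], [0.0115, 0.0629]]
B ['scene', 'side'] [ 0.5999 -0.1507 -0.269 ] 0.0004512413435297019 nose [ 0.4939 -0.1215]
   cl in p0 [[0.0004, 0.0541, 131], [0.0005, -0.0557, 128], [-0.1088, -0.002, 106]] base [[-0.1364, -0.0607], [0.0143, 0.0631]]
```

Careful with the scale: shifts go in shares of 400 mm and turns go in shares of 2 rad. That gives: -140 mm / 400 = -0.35, -110 mm / 400 = -0.275, -0.84 rad / 2 = -0.42.

Emit:
apply_moves(jaw=[0.8,0.8,0.8,0.8,0.8], xyz=[[-0.05,0.05,0],[-0.125,0.125,0],[-0.2,0.2,0],[-0.275,0.275,0],[-0.35,0.35,0]], angular=[[0,0,-0.075],[0,0,-0.16],[0,0,-0.25],[0,0,-0.34],[0,0,-0.42]], force=20)

```text
time: 1.32
tool_pos: [0.4841, 0.1409, 0.2315]
ee_rot: [0.0, 0.935, 0.355, 0.0]
contact_force: [0.2, -0.1, 0.4]
finger_gap: 0.0684
grasp_force: 0.0
```

Scaled: -32 mm / 400 = -0.08, -30 mm / 400 = -0.075, -0.644 rad / 2 = -0.322.

Emit:
apply_moves(jaw=[0.7,0.7,0.7,0.7,0.7], xyz=[[-0.0375,0.025,0],[-0.08,0.0625,-0.025],[-0.08,0.0625,-0.05],[-0.08,0.0625,-0.075],[-0.08,0.0625,-0.075]], angular=[[0,0,-0.08],[0,0,-0.16],[0,0,-0.24],[0,0,-0.322],[0,0,-0.322]])

```text
time: 1.95
tool_pos: [0.4525, 0.165, 0.2009]
ee_rot: [0.0, 0.999, 0.044, -0.001]
contact_force: [-1.0, 0.5, 0.7]
finger_gap: 0.0596
grasp_force: 0.0
```

Run:
```python
from h import *
s=readout.read_state(); print({k:np.round(v,4) for k,v in s.items()})
im,W=cloud('wrist'); cv2.imwrite('pics/w1.png',im)
h=np.array([.5625,.1745]);yaw=.087;R=np.array([[np.cos(yaw),-np.sin(yaw)],[np.sin(yaw),np.cos(yaw)]])
for r in vision.boxes_of('upper_1_nose','wrist'): print(r['p'],r['position'])
Q=W.reshape(-1,3);Q=Q[np.isfinite(Q[:,0])];l=(Q[:,:2]-h)@R
m=(l[:,0]<-.085)&(l[:,0]>-.15)&(abs(l[:,1])<.03)&(Q[:,2]>.1)&(Q[:,2]<.125)
print(m.sum(),np.percentile(l[m],[1,50,99],axis=0).round(4))
m=(l[:,0]<-.085)&(l[:,0]>-.15)&(abs(l[:,1])<.03)&(Q[:,2]>.126)&(Q[:,2]<.14)
print('pin',m.sum(),np.percentile(l[m],[1,50,99],axis=0).round(4) if m.sum() else '')
```

```text
{'time': np.float64(1.95), 'joints': array([ 0.1172,  0.3816,  1.8165, -0.    ,  0.9449,  1.5992]), 'qvel': array([-0.0035, -0.0105, -0.0167, -0.0007,  0.0071, -0.0444]), 'tau': array([ 4.11000e-02, -3.31938e+01, -1.38287e+01,  2.60000e-03,
       -3.77000e-02,  2.70800e-01]), 'tool_pos': array([0.4525, 0.165 , 0.2009]), 'ee_rot': array([ 1.00e-04,  9.99e-01,  4.44e-02, -7.00e-04]), 'contact_force': array([-1.025 ,  0.5398,  0.7427]), 'wrist_torque': array([-0.0079,  0.019 , -0.0252]), 'grasp_force': np.float64(0.0), 'finger_gap': np.float64(0.0596)}
0.57 [250.9, 75.3]
1594 [[-0.1203 -0.0111]
 [-0.1018  0.0024]
 [-0.0852  0.016 ]]
pin 190 [[-0.1152 -0.0023]
 [-0.1101  0.0023]
 [-0.1057  0.007 ]]
```

View pics/w1.png

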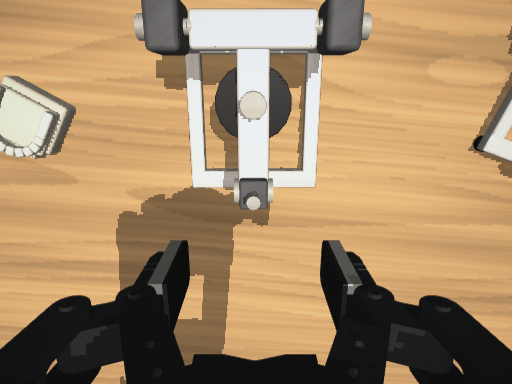

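The wrist view shows nose A at pixel (253,195), with the fingers straddling it and the frame square. It measures +2 mm in y, so I'll shift by that, descend and grip.

Scaled: -115 mm / 400 = -0.2875, -90 mm / 400 = -0.225.

Emit:
apply_moves(jaw=[0.7,0.7,0.7,0.7,0.7], xyz=[[0,0.005,-0.075],[0,0.005,-0.15],[0,0.005,-0.225],[0,0.005,-0.2875],[0,0.005,-0.2875]], angular=[[0,0,0],[0,0,0],[0,0,0],[0,0,0],[0,0,0]])

```text
time: 2.68
tool_pos: [0.4523, 0.1668, 0.0854]
ee_rot: [0.0, 0.999, 0.044, -0.002]
contact_force: [0.2, 0.3, -0.5]
finger_gap: 0.0596
grasp_force: 0.0
```

Emit:
apply_moves(jaw=[0.45,0.3,0.2,0.2,0.2], xyz=[[0,0,0],[0,0,0],[0,0,0],[0,0,0],[0,0,0]], angular=[[0,0,0],[0,0,0],[0,0,0],[0,0,0],[0,0,0]], force=20)

```text
time: 3.3
tool_pos: [0.454, 0.1671, 0.087]
ee_rot: [-0.0, 0.999, 0.043, 0.001]
contact_force: [0.9, -0.9, 4.7]
finger_gap: 0.0273
grasp_force: 25.0
```

Run:
```python
import numpy as np
for nm,yaw in [('A',.087),('B',-.265)]:
  t=np.arange(0,26)*.072
  D=110*np.c_[(1-np.cos(t))*np.cos(yaw),(1-np.cos(t))*np.sin(yaw),np.sin(t)]
  for c in range(5): print(nm,t[5*c+5].round(2),(D[5*c+1:5*c+6]-D[5*c].round(1)).round(1).tolist())
```

```text
A 0.36 [[0.3, 0.0, 7.9], [1.1, 0.1, 15.8], [2.5, 0.2, 23.6], [4.5, 0.4, 31.2], [7.0, 0.6, 38.8]]
A 0.72 [[3.1, 0.3, 7.3], [6.6, 0.6, 14.3], [10.7, 0.9, 21.1], [15.2, 1.3, 27.6], [20.2, 1.8, 33.7]]
A 1.08 [[5.4, 0.4, 5.8], [11.2, 1.0, 11.1], [17.4, 1.5, 16.1], [23.9, 2.1, 20.5], [30.7, 2.7, 24.5]]
A 1.44 [[7.1, 0.6, 3.5], [14.4, 1.2, 6.5], [21.9, 1.9, 8.9], [29.6, 2.5, 10.7], [37.4, 3.2, 12.1]]
A 1.8 [[7.8, 0.7, 0.7], [15.7, 1.4, 0.9], [23.6, 2.1, 0.5], [31.4, 2.8, -0.5], [39.2, 3.4, -2.0]]
B 0.36 [[0.3, -0.1, 7.9], [1.1, -0.3, 15.8], [2.5, -0.7, 23.6], [4.4, -1.2, 31.2], [6.8, -1.8, 38.8]]
B 0.72 [[3.0, -0.8, 7.3], [6.4, -1.8, 14.3], [10.3, -2.8, 21.1], [14.7, -4.0, 27.6], [19.5, -5.4, 33.7]]
B 1.08 [[5.3, -1.4, 5.8], [10.9, -2.9, 11.1], [16.9, -4.5, 16.1], [23.2, -6.2, 20.5], [29.8, -8.0, 24.5]]
B 1.44 [[6.9, -1.9, 3.5], [14.0, -3.8, 6.5], [21.3, -5.8, 8.9], [28.7, -7.8, 10.7], [36.2, -9.9, 12.1]]
B 1.8 [[7.6, -2.0, 0.7], [15.3, -4.1, 0.9], [22.9, -6.2, 0.5], [30.5, -8.2, -0.5], [38.0, -10.3, -2.0]]
```

Scaled: 38.8 mm / 400 = 0.097, 31.2 mm / 400 = 0.078.

Emit:
apply_moves(jaw=[0.2,0.2,0.2,0.2,0.2], xyz=[[0.0008,0,0.0198],[0.0028,0.0003,0.0395],[0.0063,0.0005,0.059],[0.0113,0.001,0.078],[0.0175,0.0015,0.097]], angular=[[0,0,0],[0,0,0],[0,0,0],[0,0,0],[0,0,0]])

```text
time: 3.92
tool_pos: [0.4586, 0.1676, 0.1251]
ee_rot: [0.0, 0.999, 0.043, -0.002]
contact_force: [1.9, 1.3, -11.3]
finger_gap: 0.0271
grasp_force: 21.2
```

Scaled: 33.7 mm / 400 = 0.0843, 1.3 mm / 400 = 0.0033.

Emit:
apply_moves(jaw=[0.2,0.2,0.2,0.2,0.2], xyz=[[0.0078,0.0008,0.0183],[0.0165,0.0015,0.0358],[0.0268,0.0023,0.0528],[0.038,0.0033,0.069],[0.0505,0.0045,0.0843]], angular=[[0,0,0],[0,0,0],[0,0,0],[0,0,0],[0,0,0]])

```text
time: 4.55
tool_pos: [0.4774, 0.1692, 0.1587]
ee_rot: [0.0, 0.999, 0.043, -0.003]
contact_force: [-6.2, 0.5, -7.9]
finger_gap: 0.0275
grasp_force: 20.3
```

Scaled: 30.7 mm / 400 = 0.0768, 24.5 mm / 400 = 0.0613.

Emit:
apply_moves(jaw=[0.2,0.2,0.2,0.2,0.2], xyz=[[0.0135,0.001,0.0145],[0.028,0.0025,0.0278],[0.0435,0.0038,0.0403],[0.0598,0.0053,0.0513],[0.0768,0.0068,0.0613]], angular=[[0,0,0],[0,0,0],[0,0,0],[0,0,0],[0,0,0]])

```text
time: 5.18
tool_pos: [0.507, 0.1715, 0.1834]
ee_rot: [0.001, 0.999, 0.044, -0.005]
contact_force: [-8.9, -1.6, -2.5]
finger_gap: 0.0274
grasp_force: 20.0
```

Scaled: 37.4 mm / 400 = 0.0935, 8.9 mm / 400 = 0.0223.

Emit:
apply_moves(jaw=[0.2,0.2,0.2,0.2,0.2], xyz=[[0.0178,0.0015,0.0088],[0.036,0.003,0.0163],[0.0548,0.0048,0.0223],[0.074,0.0063,0.0268],[0.0935,0.008,0.0303]], angular=[[0,0,0],[0,0,0],[0,0,0],[0,0,0],[0,0,0]])

```text
time: 5.8
tool_pos: [0.5449, 0.1748, 0.1967]
ee_rot: [0.001, 0.999, 0.044, -0.004]
contact_force: [-9.9, -1.6, 3.1]
finger_gap: 0.027
grasp_force: 19.5
```

Scaled: 38 mm / 400 = 0.095, -1.8 mm / 400 = -0.0045.

Emit:
apply_moves(jaw=[0.2,0.2,0.2,0.2,0.2], xyz=[[0.0195,0.0018,0.0018],[0.0393,0.0035,0.0023],[0.059,0.0053,0.0013],[0.0785,0.007,-0.0013],[0.095,0.0083,-0.0045]], angular=[[0,0,0],[0,0,0],[0,0,0],[0,0,0],[0,0,0]])

```text
time: 6.42
tool_pos: [0.5859, 0.1786, 0.1966]
ee_rot: [0.0, 0.999, 0.044, -0.0]
contact_force: [-6.5, -0.9, 6.6]
finger_gap: 0.0266
grasp_force: 19.3
```

Scaled: 1 mm / 400 = 0.0025, -0.2 mm / 400 = -0.0005.

Emit:
apply_moves(jaw=[0.2,0.2], xyz=[[0.0025,0,-0.0005],[0.0025,0,-0.0005]], angular=[[0,0,0],[0,0,0]])

```text
time: 6.68
tool_pos: [0.5893, 0.1787, 0.1961]
ee_rot: [-0.0, 0.999, 0.043, 0.003]
contact_force: [-2.2, -0.1, 6.6]
finger_gap: 0.0271
grasp_force: 19.5
```

Scaled: 50 mm / 400 = 0.125, 20 mm / 400 = 0.05.

Emit:
apply_moves(jaw=[0.35,0.5,0.7,0.7,0.7], xyz=[[0,0,0],[0,0,0],[0,0,0],[0,0,0.05],[0,0,0.125]], angular=[[0,0,0],[0,0,0],[0,0,0],[0,0,0],[0,0,0]])

```text
time: 7.3
tool_pos: [0.5867, 0.1784, 0.2426]
ee_rot: [0.0, 0.999, 0.043, -0.001]
contact_force: [0.8, -0.8, 0.7]
finger_gap: 0.0596
grasp_force: 0.0
```

Scaled: -260 mm / 400 = -0.65, -210 mm / 400 = -0.525, -0.352 rad / 2 = -0.176.

Emit:
apply_moves(jaw=[0.7,0.7,0.7,0.7,0.7], xyz=[[0,-0.1,0.075],[-0.025,-0.225,0.1],[-0.1,-0.375,0.1],[-0.1625,-0.525,0.05],[-0.2125,-0.65,0]], angular=[[0,0,-0.025],[0,0,-0.065],[0,0,-0.105],[0,0,-0.145],[0,0,-0.176]])

```text
time: 7.92
tool_pos: [0.5038, -0.079, 0.2453]
ee_rot: [0.0, 0.991, -0.133, 0.001]
contact_force: [1.3, -0.9, -0.6]
finger_gap: 0.0597
grasp_force: 0.0
```

Scaled: -45 mm / 400 = -0.1125, -40 mm / 400 = -0.1.

Emit:
apply_moves(jaw=[0.7,0.7,0.7], xyz=[[-0.02,-0.095,-0.1],[-0.02,-0.095,-0.1125],[-0.02,-0.095,-0.1125]], angular=[[0,0,0],[0,0,0],[0,0,0]])

```text
time: 8.3
tool_pos: [0.4961, -0.115, 0.1999]
ee_rot: [-0.0, 0.991, -0.132, -0.0]
contact_force: [0.8, 0.7, -0.2]
finger_gap: 0.0599
grasp_force: 0.0
```

Run:
```python
from h import *
s=readout.read_state(); print(s['tool_pos'].round(4) if hasattr(s['tool_pos'],'round') else s['tool_pos'], s['ee_rot'])
im,W=cloud('wrist'); cv2.imwrite('pics/w2.png',im)
ims,Ws=cloud('scene'); cv2.imwrite('pics/s2.png',cv2.resize(ims[120:240,140:380],(720,360)))
h=np.array([.600,-.150]);yaw=-.265;R=np.array([[np.cos(yaw),-np.sin(yaw)],[np.sin(yaw),np.cos(yaw)]])
Q=W.reshape(-1,3);Q=Q[np.isfinite(Q[:,0])];l=(Q[:,:2]-h)@R
for a,b in [(.1,.125),(.126,.14)]:
  m=(l[:,0]<-.085)&(l[:,0]>-.15)&(abs(l[:,1])<.03)&(Q[:,2]>a)&(Q[:,2]<b)
  p=np.percentile(l[m],[1,50,99],axis=0); print(m.sum(),p.round(4).tolist(),'world mid',(h+R@p[1]).round(4))
```

```text
[ 0.4961 -0.115   0.1999] [-3.00122233e-04  9.91185837e-01 -1.32478290e-01 -2.21809020e-04]
1610 [[-0.121, -0.0118], [-0.1022, 0.0018], [-0.0855, 0.0152]] world mid [ 0.5018 -0.1214]
194 [[-0.1155, -0.0026], [-0.1106, 0.0018], [-0.1063, 0.0061]] world mid [ 0.4937 -0.1193]
```

View pics/w2.png

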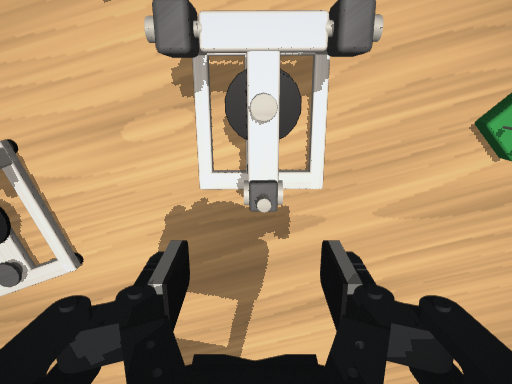

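View pics/s2.png

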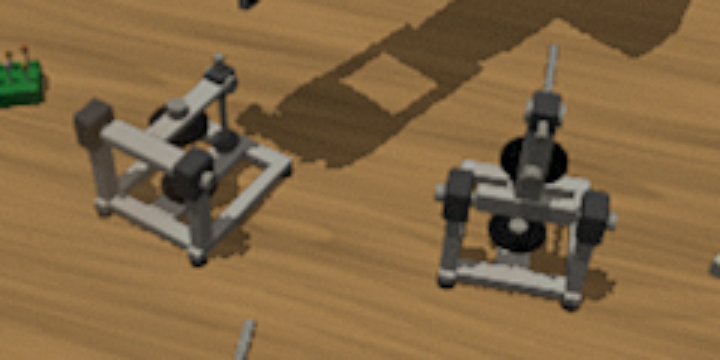

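The wrist view shows B square with its nose at (263,197). The crop shows arm A standing open at (545,110). Now I'll descend on B with dx -2, dy -4.

Emit:
apply_moves(jaw=[0.7,0.7,0.7,0.7,0.7], xyz=[[-0.005,-0.0088,-0.075],[-0.005,-0.0088,-0.15],[-0.005,-0.0088,-0.225],[-0.005,-0.0088,-0.285],[-0.005,-0.0088,-0.285]], angular=[[0,0,0],[0,0,0],[0,0,0],[0,0,0],[0,0,0]])

```text
time: 9.02
tool_pos: [0.494, -0.1174, 0.0856]
ee_rot: [-0.0, 0.991, -0.131, -0.001]
contact_force: [0.2, -0.5, -0.1]
finger_gap: 0.0596
grasp_force: 0.0
```

Emit:
apply_moves(jaw=[0.45,0.3,0.2,0.2,0.2], xyz=[[0,0,0],[0,0,0],[0,0,0],[0,0,0],[0,0,0]], angular=[[0,0,0],[0,0,0],[0,0,0],[0,0,0],[0,0,0]])

```text
time: 9.65
tool_pos: [0.4948, -0.1195, 0.0869]
ee_rot: [0.001, 0.991, -0.132, 0.001]
contact_force: [-1.3, -3.8, 5.3]
finger_gap: 0.0276
grasp_force: 24.6
```

Scaled: 38.8 mm / 400 = 0.097, 31.2 mm / 400 = 0.078.

Emit:
apply_moves(jaw=[0.2,0.2,0.2,0.2,0.2], xyz=[[0.0008,-0.0003,0.0198],[0.0028,-0.0008,0.0395],[0.0063,-0.0018,0.059],[0.011,-0.003,0.078],[0.017,-0.0045,0.097]], angular=[[0,0,0],[0,0,0],[0,0,0],[0,0,0],[0,0,0]])

```text
time: 10.28
tool_pos: [0.5006, -0.1211, 0.1245]
ee_rot: [0.0, 0.991, -0.132, -0.0]
contact_force: [0.1, -5.1, -4.5]
finger_gap: 0.0276
grasp_force: 23.0
```

Scaled: 33.7 mm / 400 = 0.0843, 27.6 mm / 400 = 0.069.

Emit:
apply_moves(jaw=[0.2,0.2,0.2,0.2,0.2], xyz=[[0.0075,-0.003,0.0183],[0.016,-0.0065,0.0358],[0.0258,-0.0095,0.0528],[0.0368,-0.0125,0.069],[0.0488,-0.016,0.0843]], angular=[[0,0,0],[0,0,0],[0,0,0],[0,0,0],[0,0,0]])

```text
time: 10.9
tool_pos: [0.5196, -0.1265, 0.1587]
ee_rot: [-0.0, 0.991, -0.132, -0.001]
contact_force: [-2.3, -3.7, -2.6]
finger_gap: 0.0275
grasp_force: 22.8
```

Scaled: 29.8 mm / 400 = 0.0745, 10.9 mm / 400 = 0.0273.

Emit:
apply_moves(jaw=[0.2,0.2,0.2,0.2,0.2], xyz=[[0.0133,-0.0035,0.0145],[0.0273,-0.0073,0.0278],[0.0423,-0.0113,0.0403],[0.058,-0.0155,0.0513],[0.0745,-0.02,0.0613]], angular=[[0,0,0],[0,0,0],[0,0,0],[0,0,0],[0,0,0]])

```text
time: 11.52
tool_pos: [0.5501, -0.1347, 0.1835]
ee_rot: [-0.0, 0.991, -0.132, -0.0]
contact_force: [-4.0, -2.1, -0.9]
finger_gap: 0.0273
grasp_force: 22.7
```

Scaled: 36.2 mm / 400 = 0.0905, 28.7 mm / 400 = 0.0718.

Emit:
apply_moves(jaw=[0.2,0.2,0.2,0.2,0.2], xyz=[[0.0173,-0.0048,0.0088],[0.035,-0.0095,0.0163],[0.0533,-0.0145,0.0223],[0.0718,-0.0195,0.0268],[0.0905,-0.0248,0.0303]], angular=[[0,0,0],[0,0,0],[0,0,0],[0,0,0],[0,0,0]])

```text
time: 12.15
tool_pos: [0.5873, -0.1449, 0.1956]
ee_rot: [-0.0, 0.991, -0.132, 0.001]
contact_force: [-2.7, -1.3, 3.4]
finger_gap: 0.0275
grasp_force: 22.8
```

Scaled: 36.8 mm / 400 = 0.092, 30.5 mm / 400 = 0.0763.

Emit:
apply_moves(jaw=[0.2,0.2,0.2,0.2,0.2], xyz=[[0.019,-0.005,0.0018],[0.0383,-0.0103,0.0023],[0.0573,-0.0155,0.0013],[0.0763,-0.0205,-0.0013],[0.092,-0.0248,-0.0045]], angular=[[0,0,0],[0,0,0],[0,0,0],[0,0,0],[0,0,0]])

```text
time: 12.78
tool_pos: [0.6245, -0.155, 0.1937]
ee_rot: [0.0, 0.991, -0.132, 0.001]
contact_force: [-1.3, -1.9, 4.7]
finger_gap: 0.0278
grasp_force: 23.4
```

Scaled: 1.5 mm / 400 = 0.0038, -0.3 mm / 400 = -0.0008.

Emit:
apply_moves(jaw=[0.2,0.2,0.2], xyz=[[0.0038,-0.0008,-0.0008],[0.0038,-0.0008,-0.0008],[0.0038,-0.0008,-0.0008]], angular=[[0,0,0],[0,0,0],[0,0,0]])

```text
time: 13.15
tool_pos: [0.6256, -0.1553, 0.1934]
ee_rot: [0.0, 0.991, -0.132, 0.001]
contact_force: [-0.0, -1.3, 5.6]
finger_gap: 0.0275
grasp_force: 23.4
```

B ran at about 3–4 N against about 10 N on A, so A is the tight one. I'll release B and go back to A.

Scaled: 50 mm / 400 = 0.125, 20 mm / 400 = 0.05.

Emit:
apply_moves(jaw=[0.35,0.5,0.7,0.7,0.7], xyz=[[0,0,0],[0,0,0],[0,0,0],[0,0,0.05],[0,0,0.125]], angular=[[0,0,0],[0,0,0],[0,0,0],[0,0,0],[0,0,0]])

```text
time: 13.78
tool_pos: [0.6237, -0.1544, 0.242]
ee_rot: [-0.001, 0.991, -0.132, -0.002]
contact_force: [0.2, -1.0, -0.6]
finger_gap: 0.0598
grasp_force: 0.0
```

Scaled: 260 mm / 400 = 0.65, 210 mm / 400 = 0.525, 0.352 rad / 2 = 0.176.

Emit:
apply_moves(jaw=[0.7,0.7,0.7,0.7,0.7], xyz=[[0,0.1,0.075],[0,0.25,0.0875],[-0.025,0.3875,0.0875],[-0.05,0.525,0.0875],[-0.075,0.65,0.0875]], angular=[[0,0,0.025],[0,0,0.065],[0,0,0.105],[0,0,0.145],[0,0,0.176]])

```text
time: 14.4
tool_pos: [0.5939, 0.1071, 0.2779]
ee_rot: [-0.0, 0.999, 0.045, -0.0]
contact_force: [0.8, -0.2, -0.9]
finger_gap: 0.0598
grasp_force: 0.0
```

Scaled: 74 mm / 400 = 0.185, 40 mm / 400 = 0.1.

Emit:
apply_moves(jaw=[0.7,0.7,0.7,0.7], xyz=[[-0.0075,0.1,0],[-0.015,0.185,0],[-0.015,0.185,0],[-0.015,0.185,0]], angular=[[0,0,0],[0,0,0],[0,0,0],[0,0,0]])

```text
time: 14.9
tool_pos: [0.5885, 0.1786, 0.2778]
ee_rot: [0.0, 0.999, 0.044, -0.0]
contact_force: [0.5, -0.1, 0.4]
finger_gap: 0.06
grasp_force: 0.0
```

Run:
```python
from h import *
s=readout.read_state(); print(np.round(s['tool_pos'],4),np.round(s['ee_rot'],4))
im,W=cloud('scene'); im2,W2=cloud('side')
cv2.imwrite('pics/s3.png',np.vstack([cv2.resize(im[100:230,140:380],(540,292)),cv2.resize(im2[130:280,160:400],(480,300))[:,:480] if 0 else cv2.resize(im2[130:270,140:400],(540,291))]))
for nm,h,yaw in [('A',[.5625,.1768],.087),('B',[.600,-.148],-.265)]:
  R=np.array([[np.cos(yaw),-np.sin(yaw)],[np.sin(yaw),np.cos(yaw)]])
  for n,w in [('scene',W),('side',W2)]:
    Q=w.reshape(-1,3);Q=Q[np.isfinite(Q[:,0])];l=(Q[:,:2]-h)@R
    m=(abs(l[:,0]-.02)<.03)&(abs(l[:,1])<.03)&(Q[:,2]>.19)&(Q[:,2]<.235)
    print(nm,n,m.sum(),np.percentile(np.c_[l,Q[:,2]][m],[2,50,98],axis=0).round(4).tolist() if m.sum() else '')
```

```text
[0.5885 0.1786 0.2778] [ 3.000e-04  9.991e-01  4.350e-02 -2.000e-04]
A scene 187 [[-0.0014, -0.0148, 0.1932], [0.0165, -0.0021, 0.221], [0.0359, 0.0111, 0.2275]]
A side 90 [[-0.0074, -0.0154, 0.1926], [0.0033, -0.0055, 0.219], [0.0314, 0.0118, 0.2306]]
B scene 206 [[-0.0071, -0.0127, 0.1916], [0.0224, 0.0029, 0.2187], [0.0462, 0.013, 0.2259]]
B side 125 [[-0.0046, -0.0155, 0.1923], [0.0148, -0.0064, 0.2192], [0.0424, 0.0107, 0.2272]]
```

View pics/s3.png

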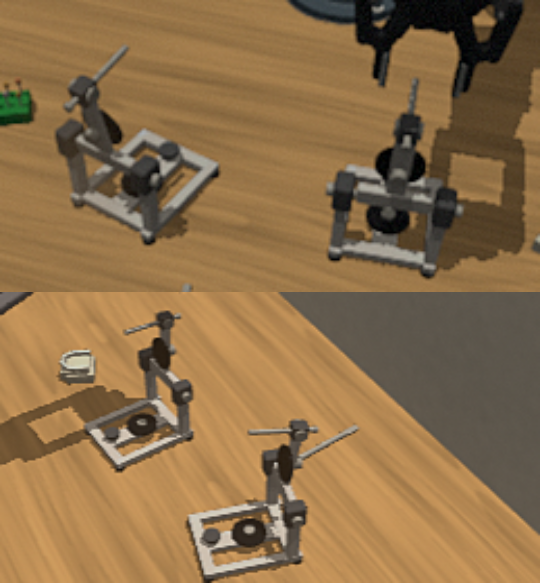

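Both arms stand open: A at (407,130) and B at (85,90) in the upper crop, and the side crop agrees. I'll regrip A and nudge it into its stop first to be sure of it.

Scaled: -82 mm / 400 = -0.205, -55 mm / 400 = -0.1375.

Emit:
apply_moves(jaw=[0.7,0.7,0.7,0.7], xyz=[[0,0,-0.0625],[0,0,-0.1375],[0,0,-0.205],[0,0,-0.205]], angular=[[0,0,0],[0,0,0],[0,0,0],[0,0,0]])

```text
time: 15.5
tool_pos: [0.5872, 0.1775, 0.1938]
ee_rot: [0.0, 0.999, 0.042, -0.003]
contact_force: [-0.0, 0.6, 1.6]
finger_gap: 0.06
grasp_force: 0.0
```

Emit:
apply_moves(jaw=[0.45,0.3,0.2,0.2,0.2], xyz=[[0,0,0],[0,0,0],[0,0,0],[0,0,0],[0,0,0]], angular=[[0,0,0],[0,0,0],[0,0,0],[0,0,0],[0,0,0]])

```text
time: 16.12
tool_pos: [0.5898, 0.1787, 0.1975]
ee_rot: [0.0, 0.999, 0.044, 0.002]
contact_force: [0.4, -3.4, 5.5]
finger_gap: 0.019
grasp_force: 20.6
```

Scaled: 3 mm / 400 = 0.0075, 2 mm / 400 = 0.005.

Emit:
apply_moves(jaw=[0.2,0.2,0.2,0.2,0.2], xyz=[[0.0025,0,-0.0005],[0.005,0.0003,-0.001],[0.0075,0.0005,-0.0015],[0.0075,0.0005,-0.0015],[0.0075,0.0005,-0.0015]], angular=[[0,0,0],[0,0,0],[0,0,0],[0,0,0],[0,0,0]])

```text
time: 16.75
tool_pos: [0.5917, 0.179, 0.197]
ee_rot: [0.0, 0.999, 0.044, 0.0]
contact_force: [-2.4, -2.1, 8.4]
finger_gap: 0.0192
grasp_force: 20.6
```

Run:
```python
from h import *
im,W=cloud('side'); i2,W2=cloud('wrist'); i3,_=cloud('scene')
cv2.imwrite('pics/s4.png',np.hstack([cv2.resize(im[110:210,170:270],(400,400)),cv2.resize(i3[90:190,270:370],(400,400))]))
```

```text
(no output)
```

View pics/s4.png

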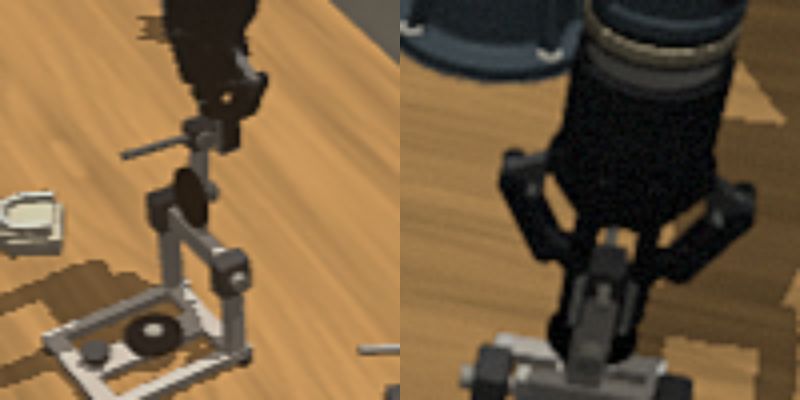

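The side crop shows the nose block in front of the pads, around (200,130). The pads slipped on the drag, so A stopped short of its stop. I'll release, lift, locate the nose and take it again with a firmer grip.

Scaled: 105 mm / 400 = 0.2625, 70 mm / 400 = 0.175.

Emit:
apply_moves(jaw=[0.35,0.55,0.7,0.7,0.7], xyz=[[0,0,0],[0,0,0],[-0.0125,0,0.075],[-0.0375,0,0.175],[-0.05,0,0.2625]], angular=[[0,0,0],[0,0,0],[0,0,0],[0,0,0],[0,0,0]])

```text
time: 17.52
tool_pos: [0.5709, 0.1795, 0.301]
ee_rot: [-0.0, 0.999, 0.043, -0.001]
contact_force: [-1.0, 0.3, 0.7]
finger_gap: 0.0599
grasp_force: 0.0
```

Emit:
apply_moves(jaw=[0.7,0.7], xyz=[[0,0,0],[0,0,0]], angular=[[0,0,0],[0,0,0]])

```text
time: 17.77
tool_pos: [0.5709, 0.1793, 0.2993]
ee_rot: [-0.0, 0.999, 0.043, -0.001]
contact_force: [0.0, 0.5, 0.4]
finger_gap: 0.0597
grasp_force: 0.0
```

```bash
cat > look.py <<'E'
from h import *
s=readout.read_state(); print(np.round(s['tool_pos'],4),s['time'])
for nm,h,yaw in [('A',[.5625,.1768],.087),('B',[.600,-.148],-.265)]:
  R=np.array([[np.cos(yaw),-np.sin(yaw)],[np.sin(yaw),np.cos(yaw)]])
  for n in ['wrist','scene','side']:
    im,w=cloud(n)
    Q=w.reshape(-1,3);Q=Q[np.isfinite(Q[:,0])];l=(Q[:,:2]-h)@R
    L=np.c_[l,Q[:,2]]
    m=(abs(l[:,0]-.01)<.05)&(abs(l[:,1])<.03)&(Q[:,2]>.205)&(Q[:,2]<.24)
    f=(l[:,0]>-.13)&(l[:,0]<-.015)&(abs(l[:,1])<.012)&(Q[:,2]>.16)&(Q[:,2]<.26)
    print(nm,n,m.sum(),np.percentile(L[m],[2,50,98],axis=0).round(4).tolist() if m.sum() else '')
    if f.sum()>8:  # incisal pin direction
      k=np.polyfit(L[f][:,0],L[f][:,2],1); print('   pin slope->theta',np.pi/2-np.arctan(k[0]), f.sum(), L[f].mean(0).round(4))
E
python3 look.py
```

```text
[0.5709 0.1793 0.2993] 17.775
A wrist 2047 [[-0.0362, -0.0124, 0.2113], [0.0081, 0.0006, 0.2218], [0.0331, 0.0135, 0.2254]]
   pin slope->theta 1.646835438951205 586 [-0.0404  0.0004  0.2195]
A scene 198 [[-0.0347, -0.015, 0.2075], [0.0158, -0.0017, 0.221], [0.0361, 0.0108, 0.2272]]
   pin slope->theta 1.6277308023417922 47 [-0.0398 -0.002   0.221 ]
A side 95 [[-0.0377, -0.0156, 0.2094], [0.0017, -0.0038, 0.2203], [0.0321, 0.008, 0.2284]]
   pin slope->theta 1.647160682520076 32 [-0.0409 -0.0006  0.2204]
B wrist 0 
B scene 216 [[-0.0371, -0.0112, 0.2063], [0.0209, 0.0014, 0.2212], [0.0465, 0.0135, 0.2263]]
   pin slope->theta 1.727517232912008 41 [-3.270e-02 -1.000e-04  2.246e-01]
B side 131 [[-0.0373, -0.0151, 0.2077], [0.0125, -0.0039, 0.2212], [0.0417, 0.0097, 0.2278]]
   pin slope->theta 1.6796106501042585 36 [-0.0379 -0.0017  0.2254]
```

Scaled: -106 mm / 400 = -0.265, -85 mm / 400 = -0.2125.

Emit:
apply_moves(jaw=[0.7,0.7,0.7,0.7,0.7], xyz=[[0,-0.0025,-0.075],[0,-0.0025,-0.15],[0,-0.0025,-0.2125],[0,-0.0025,-0.265],[0,-0.0025,-0.265]], angular=[[0,0,0],[0,0,0],[0,0,0],[0,0,0],[0,0,0]])

```text
time: 18.7
tool_pos: [0.5702, 0.178, 0.1923]
ee_rot: [0.0, 0.999, 0.043, -0.002]
contact_force: [0.2, -0.0, 0.6]
finger_gap: 0.0598
grasp_force: 0.0
```

Emit:
apply_moves(jaw=[0.45,0.3,0.2,0.2,0.2], xyz=[[0,0,0],[0,0,0],[0,0,0],[0,0,0],[0,0,0]], angular=[[0,0,0],[0,0,0],[0,0,0],[0,0,0],[0,0,0]], force=35)

```text
time: 19.32
tool_pos: [0.5726, 0.1774, 0.1957]
ee_rot: [0.001, 0.999, 0.043, 0.001]
contact_force: [0.3, -4.6, 6.2]
finger_gap: 0.0269
grasp_force: 37.7
```

Scaled: 18 mm / 400 = 0.045, 16 mm / 400 = 0.04.

Emit:
apply_moves(jaw=[0.2,0.2,0.2,0.2,0.2], xyz=[[0.01,0.0008,-0.001],[0.02,0.0018,-0.0023],[0.03,0.0025,-0.004],[0.04,0.0035,-0.0058],[0.045,0.004,-0.0068]], angular=[[0,0,0],[0,0,0],[0,0,0],[0,0,0],[0,0,0]])

```text
time: 19.95
tool_pos: [0.5873, 0.1792, 0.1929]
ee_rot: [0.001, 0.999, 0.044, -0.003]
contact_force: [-6.2, -4.7, 11.2]
finger_gap: 0.0272
grasp_force: 38.7
```

Scaled: 4 mm / 400 = 0.01, 3 mm / 400 = 0.0075.

Emit:
apply_moves(jaw=[0.2,0.2,0.2,0.2], xyz=[[0.0038,-0.0013,-0.0008],[0.0075,-0.0025,-0.0015],[0.01,-0.0025,-0.002],[0.01,-0.0025,-0.002]], angular=[[0,0,0],[0,0,0],[0,0,0],[0,0,0]])

```text
time: 20.45
tool_pos: [0.5907, 0.1792, 0.192]
ee_rot: [-0.0, 0.999, 0.044, -0.003]
contact_force: [-6.3, -2.4, 9.8]
finger_gap: 0.0274
grasp_force: 38.7
```

```bash
sed -i "s/'wrist','scene','side'/'scene','side'/" look.py; python3 look.py
```

```text
[0.5907 0.1792 0.192 ] 20.45
A scene 346 [[-0.0065, -0.0274, 0.2059], [0.0362, -0.0013, 0.2209], [0.0514, 0.0259, 0.2378]]
A side 126 [[-0.0371, -0.0277, 0.2066], [0.0158, -0.003, 0.2225], [0.0325, 0.0206, 0.2391]]
   pin slope->theta 1.8500263578594698 20 [-0.0331 -0.0019  0.2286]
B scene 215 [[-0.0352, -0.0118, 0.2062], [0.0214, 0.0016, 0.2208], [0.0466, 0.0128, 0.2264]]
   pin slope->theta 1.7032319780434906 39 [-0.0336 -0.      0.2247]
B side 131 [[-0.0371, -0.0153, 0.2063], [0.0123, -0.0034, 0.2213], [0.0419, 0.0105, 0.2279]]
   pin slope->theta 1.686450000560669 36 [-0.0378 -0.0016  0.2253]
```

A now measures about 1.8. B also crept and reads about 1.74, so I'll nudge B fully to its stop before shutting A.

Scaled: 105 mm / 400 = 0.2625, 65 mm / 400 = 0.1625.

Emit:
apply_moves(jaw=[0.35,0.55,0.7,0.7,0.7], xyz=[[0,0,0],[0,0,0],[0,0,0.0625],[0,0,0.1625],[0,0,0.2625]], angular=[[0,0,0],[0,0,0],[0,0,0],[0,0,0],[0,0,0]])

```text
time: 21.28
tool_pos: [0.5935, 0.1793, 0.2963]
ee_rot: [-0.0, 0.999, 0.043, -0.001]
contact_force: [0.3, 0.7, 0.1]
finger_gap: 0.0599
grasp_force: 0.0
```

Scaled: -260 mm / 400 = -0.65, -205 mm / 400 = -0.5125, -0.352 rad / 2 = -0.176.

Emit:
apply_moves(jaw=[0.7,0.7,0.7,0.7,0.7], xyz=[[0,-0.1,0],[0.0125,-0.2375,0],[0.03,-0.375,0],[0.05,-0.5125,0],[0.0625,-0.65,0]], angular=[[0,0,-0.025],[0,0,-0.065],[0,0,-0.105],[0,0,-0.145],[0,0,-0.176]])

```text
time: 21.9
tool_pos: [0.6191, -0.0826, 0.2956]
ee_rot: [-0.0, 0.991, -0.133, 0.0]
contact_force: [0.9, -0.2, 0.4]
finger_gap: 0.0597
grasp_force: 0.0
```

Scaled: -72 mm / 400 = -0.18, -40 mm / 400 = -0.1.

Emit:
apply_moves(jaw=[0.7,0.7,0.7,0.7], xyz=[[0.005,-0.1,0],[0.0075,-0.18,0],[0.0075,-0.18,0],[0.0075,-0.18,0]], angular=[[0,0,0],[0,0,0],[0,0,0],[0,0,0]])

```text
time: 22.4
tool_pos: [0.6215, -0.1524, 0.2954]
ee_rot: [-0.001, 0.991, -0.132, -0.0]
contact_force: [0.8, 0.5, 1.1]
finger_gap: 0.0602
grasp_force: 0.0
```

```bash
sed -i "s/'scene','side'/'wrist','scene','side'/" look.py; python3 look.py
```

```text
[ 0.6215 -0.1524  0.2954] 22.4
A wrist 0 
A scene 217 [[-0.0341, -0.0145, 0.2084], [0.028, -0.0018, 0.2214], [0.0511, 0.011, 0.2282]]
   pin slope->theta 1.775848434524255 37 [-0.0318 -0.002   0.2271]
A side 100 [[-0.0376, -0.0158, 0.2059], [0.0133, -0.0037, 0.2209], [0.0437, 0.0117, 0.2298]]
   pin slope->theta 1.7809533900109678 21 [-0.0347 -0.0015  0.2267]
B wrist 2270 [[-0.0366, -0.013, 0.2107], [0.0172, -0.0003, 0.2218], [0.0435, 0.0127, 0.2254]]
   pin slope->theta 1.7352903958369923 537 [-3.450e-02 -2.000e-04  2.241e-01]
B scene 214 [[-0.0361, -0.0128, 0.2066], [0.0211, 0.0012, 0.2208], [0.0468, 0.0131, 0.2264]]
   pin slope->theta 1.7101381625724241 37 [-3.440e-02 -2.000e-04  2.246e-01]
B side 128 [[-0.0359, -0.0152, 0.2068], [0.0126, -0.0037, 0.2221], [0.0414, 0.01, 0.2275]]
   pin slope->theta 1.69760903490846 36 [-0.0378 -0.0016  0.2253]
```

Scaled: -103 mm / 400 = -0.2575, -85 mm / 400 = -0.2125.

Emit:
apply_moves(jaw=[0.7,0.7,0.7,0.7,0.7], xyz=[[-0.01,0,-0.075],[-0.01,0,-0.15],[-0.01,0,-0.2125],[-0.01,0,-0.2575],[-0.01,0,-0.2575]], angular=[[0,0,0],[0,0,0],[0,0,0],[0,0,0],[0,0,0]])

```text
time: 23.32
tool_pos: [0.6168, -0.1526, 0.1916]
ee_rot: [-0.0, 0.991, -0.132, -0.001]
contact_force: [0.3, -0.4, 0.4]
finger_gap: 0.0597
grasp_force: 0.0
```

Emit:
apply_moves(jaw=[0.45,0.3,0.2,0.2,0.2], xyz=[[0,0,0],[0,0,0],[0,0,0],[0,0,0],[0,0,0]], angular=[[0,0,0],[0,0,0],[0,0,0],[0,0,0],[0,0,0]])

```text
time: 23.95
tool_pos: [0.6186, -0.1537, 0.1943]
ee_rot: [0.0, 0.991, -0.132, 0.002]
contact_force: [1.4, 0.3, 5.7]
finger_gap: 0.0275
grasp_force: 35.5
```

Scaled: 7.5 mm / 400 = 0.0188, 6 mm / 400 = 0.015.

Emit:
apply_moves(jaw=[0.2,0.2,0.2,0.2,0.2], xyz=[[0.005,-0.0013,-0.001],[0.01,-0.0025,-0.002],[0.015,-0.004,-0.003],[0.0188,-0.005,-0.004],[0.0188,-0.005,-0.004]], angular=[[0,0,0],[0,0,0],[0,0,0],[0,0,0],[0,0,0]])

```text
time: 24.58
tool_pos: [0.625, -0.1553, 0.1928]
ee_rot: [0.0, 0.991, -0.132, 0.0]
contact_force: [-0.7, 0.4, 7.2]
finger_gap: 0.027
grasp_force: 36.0
```

Scaled: 105 mm / 400 = 0.2625, 65 mm / 400 = 0.1625.

Emit:
apply_moves(jaw=[0.35,0.55,0.7,0.7,0.7], xyz=[[0,0,0],[0,0,0],[0,0,0.0625],[0,0,0.1625],[0,0,0.2625]], angular=[[0,0,0],[0,0,0],[0,0,0],[0,0,0],[0,0,0]])

```text
time: 25.2
tool_pos: [0.6246, -0.1549, 0.2964]
ee_rot: [-0.0, 0.991, -0.132, -0.001]
contact_force: [0.9, 0.3, 0.2]
finger_gap: 0.0594
grasp_force: 0.0
```

Scaled: 262 mm / 400 = 0.655, 210 mm / 400 = 0.525, 0.352 rad / 2 = 0.176.

Emit:
apply_moves(jaw=[0.7,0.7,0.7,0.7,0.7], xyz=[[0,0.1,0],[-0.025,0.25,0],[-0.045,0.3875,0],[-0.065,0.525,0],[-0.085,0.655,0]], angular=[[0,0,0.025],[0,0,0.065],[0,0,0.105],[0,0,0.145],[0,0,0.176]])

```text
time: 25.82
tool_pos: [0.5903, 0.1087, 0.2958]
ee_rot: [-0.0, 0.999, 0.044, -0.0]
contact_force: [0.4, -0.8, 0.6]
finger_gap: 0.06
grasp_force: 0.0
```

Scaled: 71 mm / 400 = 0.1775, 40 mm / 400 = 0.1.

Emit:
apply_moves(jaw=[0.7,0.7,0.7,0.7], xyz=[[-0.01,0.1,0],[-0.015,0.1775,0],[-0.015,0.1775,0],[-0.015,0.1775,0]], angular=[[0,0,0],[0,0,0],[0,0,0],[0,0,0]])

```text
time: 26.32
tool_pos: [0.5849, 0.1774, 0.2959]
ee_rot: [0.0, 0.999, 0.043, -0.0]
contact_force: [0.3, -0.3, -0.1]
finger_gap: 0.0597
grasp_force: 0.0
```

```bash
python3 look.py
```

```text
[0.5849 0.1774 0.2959] 26.325
A wrist 2314 [[-0.0367, -0.0124, 0.2091], [0.0203, 0.0004, 0.2214], [0.0469, 0.0132, 0.227]]
   pin slope->theta 1.7765115704385566 490 [-3.230e-02  1.000e-04  2.257e-01]
A scene 222 [[-0.0364, -0.0145, 0.2068], [0.028, -0.0019, 0.2214], [0.0503, 0.0109, 0.2281]]
   pin slope->theta 1.7545139731587636 36 [-0.0327 -0.0018  0.2269]
A side 100 [[-0.0374, -0.0143, 0.207], [0.0133, -0.003, 0.2211], [0.0451, 0.0094, 0.2291]]
   pin slope->theta 1.8161011461888277 21 [-0.0346 -0.0013  0.2266]
B wrist 0 
B scene 220 [[-0.036, -0.0116, 0.2061], [0.0272, 0.0015, 0.2206], [0.0524, 0.0132, 0.2301]]
   pin slope->theta 1.7741250591776323 36 [-2.980e-02 -1.000e-04  2.275e-01]
B side 152 [[-0.0363, -0.015, 0.206], [0.0169, -0.0027, 0.2208], [0.0474, 0.0108, 0.2291]]
   pin slope->theta 1.824781743095656 33 [-0.0314 -0.0014  0.2269]
```

Scaled: -104 mm / 400 = -0.26, -85 mm / 400 = -0.2125.

Emit:
apply_moves(jaw=[0.7,0.7,0.7,0.7,0.7], xyz=[[0,0.0025,-0.075],[0,0.0025,-0.15],[0,0.0025,-0.2125],[0,0.0025,-0.26],[0,0.0025,-0.26]], angular=[[0,0,0],[0,0,0],[0,0,0],[0,0,0],[0,0,0]])

```text
time: 27.25
tool_pos: [0.584, 0.1782, 0.1907]
ee_rot: [0.0, 0.999, 0.043, -0.002]
contact_force: [0.4, -0.2, -0.7]
finger_gap: 0.0598
grasp_force: 0.0
```

Emit:
apply_moves(jaw=[0.45,0.3,0.2,0.2,0.2], xyz=[[0,0,0],[0,0,0],[0,0,0],[0,0,0],[0,0,0]], angular=[[0,0,0],[0,0,0],[0,0,0],[0,0,0],[0,0,0]], force=30)

```text
time: 27.88
tool_pos: [0.5861, 0.1784, 0.1936]
ee_rot: [0.0, 0.999, 0.043, 0.001]
contact_force: [-0.3, -3.4, 5.3]
finger_gap: 0.0275
grasp_force: 32.6
```

Run:
```python
import numpy as np
yaw=.087; t=1.78-np.arange(0,36)*1.78/35
D=110*np.c_[(np.cos(t[0])-np.cos(t))*np.cos(yaw),(np.cos(t[0])-np.cos(t))*np.sin(yaw),np.sin(t)-np.sin(t[0])]
for c in range(7): print(t[5*c+5].round(2),(D[5*c+1:5*c+6]-D[5*c].round(1)).round(1).tolist(), D[5*c+5].round(1))
```

```text
1.53 [[-5.5, -0.5, 1.0], [-11.0, -1.0, 1.8], [-16.6, -1.4, 2.2], [-22.1, -1.9, 2.4], [-27.7, -2.4, 2.3]] [-27.7  -2.4   2.3]
1.27 [[-5.6, -0.5, -0.4], [-11.1, -1.0, -1.1], [-16.6, -1.5, -2.0], [-22.0, -1.9, -3.3], [-27.4, -2.4, -4.8]] [-55.1  -4.8  -2.5]
1.02 [[-5.3, -0.5, -1.8], [-10.4, -0.9, -3.8], [-15.5, -1.4, -6.1], [-20.5, -1.8, -8.7], [-25.3, -2.2, -11.5]] [-80.4  -7.  -14. ]
0.76 [[-4.6, -0.4, -3.1], [-9.1, -0.8, -6.4], [-13.5, -1.2, -9.9], [-17.6, -1.5, -13.6], [-21.6, -1.9, -17.6]] [-102.    -8.9  -31.6]
0.51 [[-3.7, -0.3, -4.1], [-7.3, -0.6, -8.5], [-10.6, -0.9, -13.0], [-13.6, -1.2, -17.6], [-16.5, -1.4, -22.4]] [-118.5  -10.3  -54. ]
0.25 [[-2.6, -0.3, -5.0], [-4.9, -0.5, -10.1], [-7.0, -0.6, -15.3], [-8.8, -0.8, -20.6], [-10.3, -0.9, -25.9]] [-128.8  -11.2  -79.9]
0.0 [[-1.3, -0.1, -5.5], [-2.3, -0.2, -11.0], [-3.0, -0.3, -16.5], [-3.4, -0.3, -22.1], [-3.5, -0.3, -27.7]] [-132.3  -11.5 -107.6]
```

Scaled: -27.7 mm / 400 = -0.0693, -22.1 mm / 400 = -0.0553.

Emit:
apply_moves(jaw=[0.2,0.2,0.2,0.2,0.2], xyz=[[-0.0138,-0.0013,0.0025],[-0.0275,-0.0025,0.0045],[-0.0415,-0.0035,0.0055],[-0.0553,-0.0048,0.006],[-0.0693,-0.006,0.0058]], angular=[[0,0,0],[0,0,0],[0,0,0],[0,0,0],[0,0,0]])

```text
time: 28.5
tool_pos: [0.5623, 0.176, 0.1961]
ee_rot: [0.0, 0.999, 0.043, 0.006]
contact_force: [8.2, -3.3, 0.6]
finger_gap: 0.0276
grasp_force: 32.0
```

Forward pull is 8 N, under the 14 N limit. Continuing.

Scaled: -27.4 mm / 400 = -0.0685, -3.3 mm / 400 = -0.0083.

Emit:
apply_moves(jaw=[0.2,0.2,0.2,0.2,0.2], xyz=[[-0.014,-0.0013,-0.001],[-0.0278,-0.0025,-0.0028],[-0.0415,-0.0038,-0.005],[-0.055,-0.0048,-0.0083],[-0.0685,-0.006,-0.012]], angular=[[0,0,0],[0,0,0],[0,0,0],[0,0,0],[0,0,0]])

```text
time: 29.12
tool_pos: [0.5355, 0.1737, 0.1925]
ee_rot: [0.0, 0.999, 0.043, 0.007]
contact_force: [5.9, -4.5, 8.3]
finger_gap: 0.0275
grasp_force: 33.3
```

Emit:
apply_moves(jaw=[0.2,0.2,0.2,0.2,0.2], xyz=[[-0.0133,-0.0013,-0.0045],[-0.026,-0.0028,-0.0095],[-0.0388,-0.0045,-0.0153],[-0.0513,-0.006,-0.0218],[-0.0633,-0.0075,-0.0288]], angular=[[0,0,0],[0,0,0],[0,0,0],[0,0,0],[0,0,0]])

```text
time: 29.75
tool_pos: [0.5083, 0.1712, 0.181]
ee_rot: [-0.0, 0.999, 0.043, 0.005]
contact_force: [2.1, -2.6, 12.1]
finger_gap: 0.0275
grasp_force: 34.9
```

Scaled: -21.6 mm / 400 = -0.054, -17.6 mm / 400 = -0.044.

Emit:
apply_moves(jaw=[0.2,0.2,0.2,0.2,0.2], xyz=[[-0.0115,-0.001,-0.0078],[-0.0228,-0.002,-0.016],[-0.0338,-0.003,-0.0248],[-0.044,-0.0038,-0.034],[-0.054,-0.0048,-0.044]], angular=[[0,0,0],[0,0,0],[0,0,0],[0,0,0],[0,0,0]])

```text
time: 30.38
tool_pos: [0.4845, 0.1691, 0.1624]
ee_rot: [0.0, 0.999, 0.044, 0.002]
contact_force: [1.1, -2.0, 10.6]
finger_gap: 0.0274
grasp_force: 36.8
```

Scaled: -22.4 mm / 400 = -0.056, -17.6 mm / 400 = -0.044.

Emit:
apply_moves(jaw=[0.2,0.2,0.2,0.2,0.2], xyz=[[-0.0098,-0.0008,-0.0103],[-0.019,-0.0015,-0.0213],[-0.0278,-0.0023,-0.0325],[-0.0355,-0.003,-0.044],[-0.043,-0.0035,-0.056]], angular=[[0,0,0],[0,0,0],[0,0,0],[0,0,0],[0,0,0]])

```text
time: 31.0
tool_pos: [0.4669, 0.1676, 0.1395]
ee_rot: [0.0, 0.999, 0.044, 0.002]
contact_force: [1.1, -3.7, 9.2]
finger_gap: 0.0274
grasp_force: 39.0
```

Scaled: -25.9 mm / 400 = -0.0648, -20.6 mm / 400 = -0.0515.

Emit:
apply_moves(jaw=[0.2,0.2,0.2,0.2,0.2], xyz=[[-0.0065,-0.0008,-0.0125],[-0.0123,-0.0013,-0.0253],[-0.0175,-0.0015,-0.0383],[-0.022,-0.002,-0.0515],[-0.0258,-0.0023,-0.0648]], angular=[[0,0,0],[0,0,0],[0,0,0],[0,0,0],[0,0,0]])

```text
time: 31.62
tool_pos: [0.4557, 0.1667, 0.1132]
ee_rot: [0.0, 0.999, 0.044, 0.001]
contact_force: [-1.1, -3.9, 7.7]
finger_gap: 0.0272
grasp_force: 41.2
```

Scaled: -26 mm / 400 = -0.065, -22 mm / 400 = -0.055.

Emit:
apply_moves(jaw=[0.2,0.2,0.2,0.2,0.2], xyz=[[-0.0033,-0.0003,-0.0138],[-0.0058,-0.0005,-0.0275],[-0.0075,-0.0008,-0.0413],[-0.008,-0.0008,-0.055],[-0.008,-0.0008,-0.065]], angular=[[0,0,0],[0,0,0],[0,0,0],[0,0,0],[0,0,0]])

```text
time: 32.25
tool_pos: [0.4515, 0.1663, 0.0868]
ee_rot: [0.0, 0.999, 0.043, -0.0]
contact_force: [-2.3, -4.9, 8.6]
finger_gap: 0.0274
grasp_force: 43.1
```

Scaled: -4 mm / 400 = -0.01, -3 mm / 400 = -0.0075.

Emit:
apply_moves(jaw=[0.2,0.2,0.2,0.2], xyz=[[0.0008,0,-0.0038],[0.0013,0,-0.0075],[0.0013,0,-0.01],[0.0013,0,-0.01]], angular=[[0,0,0],[0,0,0],[0,0,0],[0,0,0]])

```text
time: 32.75
tool_pos: [0.4514, 0.1664, 0.0827]
ee_rot: [0.0, 0.999, 0.043, -0.001]
contact_force: [-1.9, -3.2, 5.3]
finger_gap: 0.0272
grasp_force: 43.1
```

```bash
cat > shut.py <<'E'
from h import *
h=np.array([.5625,.1768]);yaw=.087;R=np.array([[np.cos(yaw),-np.sin(yaw)],[np.sin(yaw),np.cos(yaw)]])
for n in ['scene','side','wrist']:
  im,w=cloud(n)
  for tag,w in [('before',np.load(n+'.npy'))]*(n!='wrist')+[('now',w)]:
    Q=w.reshape(-1,3);Q=Q[np.isfinite(Q[:,0])];l=(Q[:,:2]-h)@R
    m=(l[:,0]<-.015)&(l[:,0]>-.085)&(abs(l[:,1])<.007)&(Q[:,2]>.1)&(Q[:,2]<.15)
    if m.sum()>8:
      k=np.polyfit(l[m,0],Q[m,2],1); print(n,tag,m.sum(),'slope',k.round(4),'z at -.08',np.polyval(k,-.08).round(4))
E
python3 shut.py
```

```text
scene before 103 slope [-0.0173  0.1127] z at -.08 0.114
scene now 111 slope [-0.0611  0.1129] z at -.08 0.1178
side before 59 slope [0.0241 0.1143] z at -.08 0.1124
side now 53 slope [-0.0489  0.1134] z at -.08 0.1174Traceback (most recent call last):
  File "shut.py", line 5, in <module>
    for tag,w in [('before',np.load(n+'.npy'))]*(n!='wrist')+[('now',w)]:
                            ~~~~~~~^^^^^^^^^^
    fid = stack.enter_context(open(os.fspath(file), "rb"))
                              ~~~~^^^^^^^^^^^^^^^^^^^^^^^
FileNotFoundError: [Errno 2] No such file or directory: 'wrist.npy'
```

Still about 5 mm short. I'll press on down.

Scaled: -8 mm / 400 = -0.02, -6 mm / 400 = -0.015.

Emit:
apply_moves(jaw=[0.2,0.2,0.2,0.2,0.2], xyz=[[0,0,-0.005],[0,0,-0.01],[0,0,-0.015],[0,0,-0.02],[0,0,-0.02]], angular=[[0,0,0],[0,0,0],[0,0,0],[0,0,0],[0,0,0]])

```text
time: 33.52
tool_pos: [0.4517, 0.1665, 0.075]
ee_rot: [-0.0, 0.999, 0.043, -0.001]
contact_force: [-1.8, -2.7, 8.4]
finger_gap: 0.0275
grasp_force: 43.4
```

```bash
sed -i "s/,'wrist'\]/]/" shut.py; python3 shut.py
```

```text
scene before 103 slope [-0.0173  0.1127] z at -.08 0.114
scene now 104 slope [-0.0088  0.1126] z at -.08 0.1133
side before 59 slope [0.0241 0.1143] z at -.08 0.1124
side now 51 slope [-0.0904  0.1101] z at -.08 0.1173
```

Scaled: -3 mm / 400 = -0.0075, -2 mm / 400 = -0.005.

Emit:
apply_moves(jaw=[0.2,0.2,0.2,0.2], xyz=[[0,0,-0.0025],[0,0,-0.005],[0,0,-0.0075],[0,0,-0.0075]], angular=[[0,0,0],[0,0,0],[0,0,0],[0,0,0]])

```text
time: 34.12
tool_pos: [0.4518, 0.1665, 0.073]
ee_rot: [-0.0, 0.999, 0.043, -0.0]
contact_force: [-3.7, -3.9, 18.3]
finger_gap: 0.027
grasp_force: 44.4
```

Force has risen to 18 N, so the pin is on its table. I'll release, lift clear and check.

Scaled: 70 mm / 400 = 0.175, 30 mm / 400 = 0.075.

Emit:
apply_moves(jaw=[0.35,0.55,0.75,0.75,0.75], xyz=[[0,0,0],[0,0,0],[0,0,0],[0,0,0.075],[0,0,0.175]], angular=[[0,0,0],[0,0,0],[0,0,0],[0,0,0],[0,0,0]])

```text
time: 34.75
tool_pos: [0.4517, 0.1666, 0.141]
ee_rot: [-0.0, 0.999, 0.043, -0.002]
contact_force: [1.1, -0.3, -0.6]
finger_gap: 0.064
grasp_force: 0.0
```

Scaled: 110 mm / 400 = 0.275, -80 mm / 400 = -0.2.

Emit:
apply_moves(jaw=[0.75,0.75,0.75,0.75,0.75], xyz=[[0,0,0.1],[0,0,0.2],[0,-0.1,0.275],[0,-0.2,0.275],[0,-0.2,0.275]], angular=[[0,0,0],[0,0,0],[0,0,0],[0,0,0],[0,0,0]])

```text
time: 35.38
tool_pos: [0.4528, 0.085, 0.2516]
ee_rot: [-0.0, 0.999, 0.042, -0.0]
contact_force: [-0.4, 0.7, -0.1]
finger_gap: 0.064
grasp_force: 0.0
```

```bash
python3 shut.py; python3 look.py | grep -A1 B
python3 - <<'E'
from h import *
a,_=cloud('scene'); b,_=cloud('side')
cv2.imwrite('pics/end.png',np.hstack([cv2.resize(a[100:230,120:380],(400,200)),cv2.resize(b[130:260,140:400],(400,200))]))
E
```

```text
scene before 103 slope [-0.0173  0.1127] z at -.08 0.114
scene now 105 slope [-0.0044  0.1131] z at -.08 0.1135
side before 59 slope [0.0241 0.1143] z at -.08 0.1124
side now 63 slope [0.0341 0.115 ] z at -.08 0.1123
B wrist 0 
B scene 223 [[-0.0363, -0.0102, 0.2058], [0.0271, 0.0015, 0.2202], [0.0525, 0.0131, 0.2299]]
   pin slope->theta 1.7727312411756815 35 [-0.0301  0.      0.2277]
B side 151 [[-0.0376, -0.0153, 0.2066], [0.0165, -0.0034, 0.2212], [0.0479, 0.0109, 0.2298]]
   pin slope->theta 1.7942586123564226 33 [-0.0315 -0.0016  0.227 ]
```

View pics/end.png

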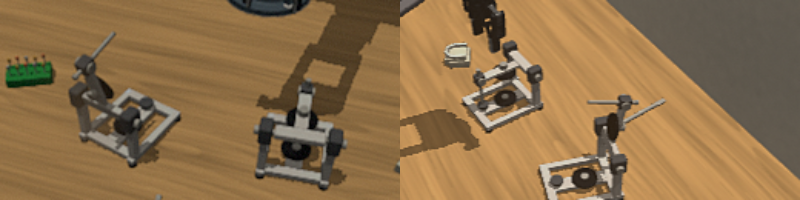

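Arm A at (303,110) is fully shut, its heights matching the start. Arm B at (88,75) stands open at about 1.79, and the gripper is clear of both. Handing in.

```bash
python3 -c "
from rig import job; print(job.sign_off())"
```

```text
the job is handed in; nothing more can be done
None
```

I swung both arms open to their stops (each had stopped short at first and was regripped), then shut the tight one (the articulator on the robot's left) with its pin on the table; the free one stands open at about 1.79 rad, and the job is handed in, verdict not shown.

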